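Hang the bench caddy on its keyhole stud

ROBOT

A 6-joint arm with a two-finger parallel gripper is mounted at the origin on a cart in front of the work surface, level with it; the furniture and walls round the work are solid. World frame = base frame: x ahead of the robot, y to its left, z up, the work surface at z = 0. Lengths are in mm, angles in rad, forces in N, time in s.
With the tool pointing down it reaches from about 350 to 775 mm from the base axis. Payload 7.3 kg.
Tool frame: the origin (TCP) lies on the front face of the gripper's body, between the roots of the fingers; the fingertips stand 66 mm ahead of it and the grasp point (between the pads) lies 47 mm ahead of it (bot.tip_extent is the distance from the TCP to the fingertips, in mm); z points along the fingers, y is the line along which they close (so a half turn about z gives the same grasp; the last joint's range is limited). The gripper opens to 92 mm and grips with 3 to 60 N. Pads are 19 mm wide; open, the fingers measure 130 mm over their backs; the gripper's body (75 mm by 190 mm) begins 47 mm behind the grasp point.
Start: joints at [-1.263, 0.342, 1.524, -0, 1.275, -0.146], TCP at [230.174, -471.867, 292.241] pointing down, gripper open.
Joint ranges: [-2.53, 2.53], [-0.77, 2.02], [0.04, 2.7], [-1, 4.14], [0.28, 2.66], [-3.11, 3.11]. Speed limits (rad/s): [2.57, 2.57, 3.14, 3.14, 3.14, 3.14].

INTERFACE

Orientations are given as [roll, pitch, yaw] about the fixed x, y, z axes, in that order (R = Rz(yaw) Ry(pitch) Rx(roll)).
In Python, from plant import readout, viewer, order, bot gives the robot as it stands.
- The arm moves only by the shell command python3 -m creep 'ROWS'. ROWS is text: rows parted by semicolons, each of 7 numbers parted by spaces: the shift along the world's x, y, z in m, then the turn, a rotation vector about the world's x, y, z in rad, then the opening in per cent of the stroke, from 0 (shut) to 100 (fully open). A call has 1 to 8 rows; each row shifts and turns the commanded pose from where the row before left it; what a row does not reach is not made up. A row lasts 1/12 s, in which the tool goes at most 41.7 mm and 7.16 degrees, less where a joint would pass 70% of its speed; a pose out of reach is approached as far as the arm can. A call is refused whole if a number of a shift passes 0.0417 or a number of a turn 0.125, either way. A call with a gripper value outside its range is refused whole. The fingers move at their own pace and stop on an object; the grip force is fixed at half the most. Time passes only in rows, so rows that do not move let the fingers close. It gives the time, the measured TCP pose, the force, the opening and the grip force at its end, in the units of the state.
- readout.get_obs(): the state, without advancing time (a new reading comes with each control period).
- viewer.capture(name): name is "scene" or "side" or "wrist"; returns the picture (420x560x3 uint8, red, green, blue); there is no depth.
- viewer.camera_info(name): a dict with "fx", "fy", "cx", "cy" (pixels), "origin" and "rotation" of the camera in the world. Camera axes: x right, y up, looking along -z (the intrinsics and any distortion apply to the point x, -y, -z); pixel columns grow to the right and rows downward; lengths in mm; the calibration is good to about 2 mm. A picture is of the moment at which its call begins: read the wrist's pose just before it. camera_info takes no time and is no camera call; for the wrist camera it gives the pose at the moment of the call.
- order.close_job(): hands the job in; it is judged then, once.
The state is a dict: "time": time; "joint_positions": joint angles; "dq": joint speeds; "tau": joint torques, N m; "tool_pos": TCP position; "tcp_rot": TCP orientation; "contact_force": force on the tool from outside, world axes, zero at the start; "moment": the same for the moment, N m; "grip_width": finger opening in mm; "finger_force": force on a finger pad.
Only numpy, scipy, OpenCV 4.12 (cv2) and the standard library are available. Lean on these libraries where they do the work, as an engineer would, in place of code of your own. Each camera call takes 0.05 s, during which the arm holds its last target. There are 200 camera calls.

TASK

Hang the blue caddy on the headed stud of the upright white panel: slip the wide hole in its back plate over the head of the stud, let the caddy down so that the narrow slot above the hole drops over the shank and locks behind the head, and let go. Leave the orange caddy where it stands.

Things in the scene. Friction and masses are not known exactly. Their poses are not given: they have to be found in the camera images.
- blue_caddy: Blue caddy, 0.2 kg, loose: upright back plate 90 wide (y), 5 thick (x), 155 high; open tray 65 deep, 42 high on its -x side. Origin: middle of the plate's thickness and width, at the underside; z up. Grip block on top: 34 wide (y), x -16 to 2.5, z 145 to 200; take it from above across the 34. Keyhole through the plate: hole 44 across centred at z 75, slot 16 wide from it up to z 124.
- blue_seat (a point): Point in the blue caddy's slot where the stud's axis lies when it hangs: x 0, y 0, z 120 mm in the caddy's frame (same axes), 4 mm below the slot's upper end, 45 mm above the centre of the wide hole. Tray and grip side is -x; the bare back of the plate, which goes to the panel, looks to +x.
- orange_caddy: Orange caddy of the same shape, size (mm 70 x 90 x 200), origin and axes as the blue one, standing on the other side of the worktop. A bystander. Either caddy may be on the left or on the right, tray roughly towards the robot.
- stud (a point): Steel stud on a fixed upright white panel (200 wide, top at z 195; grey base 8 thick reaches 30 in front). Point on the stud's axis, 170 above the worktop, midway (8 each) between panel face and back of the head. -x points out of the panel along the stud, z up. Shank 8 diameter, 16 long; head a disc 24 diameter, 6 thick, its front 14 before this point. All in mm.
There are look-alikes about, which are no part of the job. There is more than one size of the blue_caddy; the one meant has the size given above.

How it is judged:
By the outcome, as a careful person would: the job done as asked, in the order asked, and still so for the second after the job is handed in, with the robot touching nothing.
It also fails if it takes over 38 s, if anything falls off the work surface, if the arm or the gripper's body presses on something with over 40 N, if the wrist force passes 120 N, or if a joint passes its speed limit or range.

## Working session

There is one attempt and no reset: what is moved stays moved. The work goes in short steps, Python scripts to look and compute and a shell command to move; the robot and the scene stay as the last step left them, time stands still between calls to the robot, and variables do not carry over. Pictures are saved under pics/ and viewed, at most 13 in all, crops included, and the job is handed in when it is done.

```bash
mkdir -p pics; ls; python3 - <<'E'
from plant import readout, viewer, order, bot
import cv2
for n in ["scene","side"]:
    im=viewer.capture(n); cv2.imwrite(f"pics/{n}0.png",im[:,:,::-1]); print(n,viewer.camera_info(n))
print(readout.get_obs())
E
```

```text
pics
scene {'fx': 380.41571119954904, 'fy': 380.41571119954904, 'cx': 282.9746938664445, 'cy': 210.15280046414455, 'origin': array([-214.16700853,  551.9527091 , 1011.23657934]), 'rotation': array([ 0.76844019,  0.02103889, -2.04237947])}
side {'fx': 410.0407528958391, 'fy': 410.0407528958391, 'cx': 274.11959798893287, 'cy': 215.72722113632247, 'origin': array([ 893.29135679,  721.29927553, 1110.87475325]), 'rotation': array([0.59730398, 0.00661841, 2.55112434])}
{'time': 0.1, 'joint_positions': array([-1.26300429e+00,  3.42688115e-01,  1.52489672e+00,  1.44421253e-05,
        1.27540129e+00, -1.46041462e-01]), 'dq': array([-0.00110936, -0.00148711, -0.00231126,  0.00180444, -0.00038837,
       -0.00044537]), 'tau': array([ 1.89592778e-03, -4.32002127e+01, -2.44694889e+01,  7.19281775e-02,
        5.26705314e-02, -5.71122609e-05]), 'tool_pos': array([ 230.09103766, -471.6023623 ,  291.60483991]), 'tcp_rot': array([-3.14021603e+00, -2.16445338e-04,  4.53829131e-01]), 'contact_force': array([-0.20794673,  0.71638412, -0.12109825]), 'moment': array([-0.00418757,  0.01453101, -0.01326759]), 'finger_force': 0.0, 'grip_width': 91.75830747725252}
```

View pics/scene0.png

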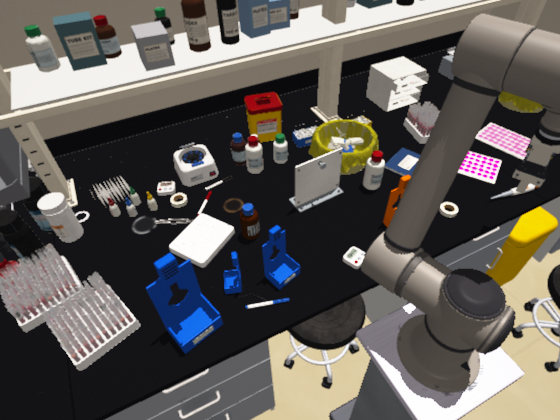

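View pics/side0.png

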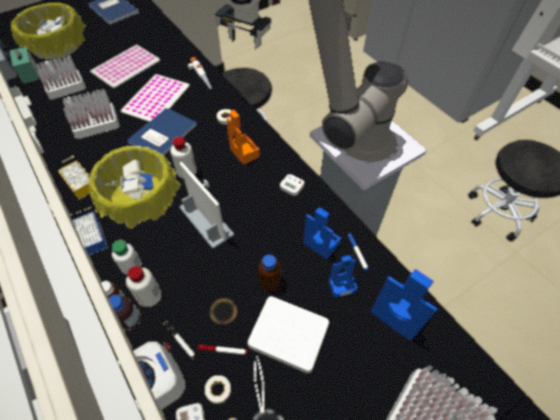

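The scene view shows three blue caddies: large (185,300), tiny (232,275) and medium (280,258). The orange one is at (398,205) and the panel at (317,180). I'll zoom in to measure them.

```bash
python3 - <<'E'
import cv2, numpy as np
s=cv2.imread("pics/scene0.png"); d=cv2.imread("pics/side0.png")
def c(im,x,y,w,h,k): return cv2.resize(im[y:y+h,x:x+w],None,fx=k,fy=k,interpolation=cv2.INTER_CUBIC)
top=np.hstack([c(s,255,220,50,75,4*1),c(s,285,145,65,75,4),c(d,295,200,50,75,4)]) 
bot=np.hstack([c(d,170,155,70,75,4),c(s,380,165,40,75,4),c(d,220,105,55,75,4)])
bot=cv2.copyMakeBorder(bot,0,0,0,max(0,top.shape[1]-bot.shape[1]),0)
print(top.shape,bot.shape); cv2.imwrite("pics/crop1.png",np.vstack([top,bot]) if bot.shape[1]==top.shape[1] else bot)
E
```

```text
(300, 660, 3) (300, 660, 3)
```

View pics/crop1.png

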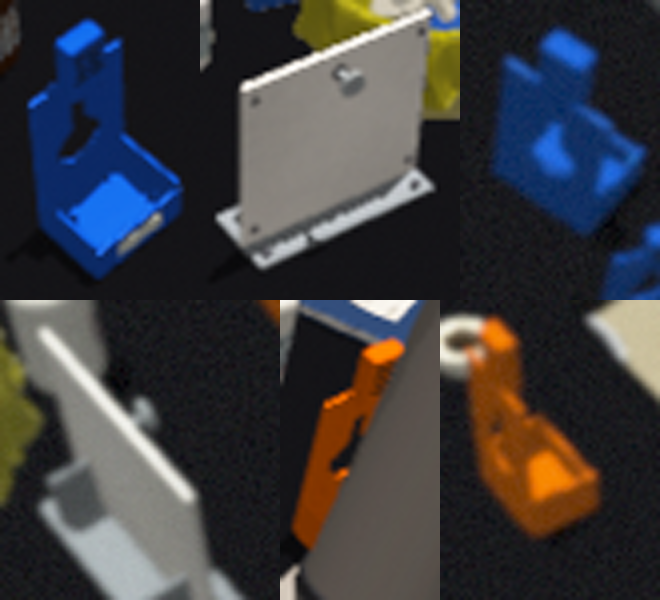

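```bash
cat > h.py <<'E'
import numpy as np
from scipy.spatial.transform import Rotation as Ro
from plant import readout, viewer, order, bot
def ray(ci,u,v):
    d=np.array([(u-ci['cx'])/ci['fx'],-(v-ci['cy'])/ci['fy'],-1]); return np.array(ci['origin']),Ro.from_euler('xyz',ci['rotation']).apply(d/np.linalg.norm(d))
def plane(ci,u,v,z):
    o,d=ray(ci,u,v); return o+d*(z-o[2])/d[2]
def tri(c1,p1,c2,p2):
    o1,d1=ray(c1,*p1);o2,d2=ray(c2,*p2)
    s,t=np.linalg.lstsq(np.c_[d1,-d2],o2-o1,rcond=None)[0]
    a,b=o1+s*d1,o2+t*d2; return (a+b)/2,np.linalg.norm(a-b)
def proj(ci,P):
    q=Ro.from_euler('xyz',ci['rotation']).inv().apply(np.asarray(P,float)-ci['origin'])
    return np.array([ci['cx']+ci['fx']*q[...,0]/-q[...,2],ci['cy']+ci['fy']*q[...,1]/q[...,2]]).T
E
python3 - <<'E'
from h import *
np.set_printoptions(precision=1,suppress=True)
S=viewer.camera_info('scene');D=viewer.camera_info('side')
for n,a,b,z in [('grip',(275,228.2),(322.5,211),200),('panA',(295,166),(217.5,203.7),195),('panB',(342.5,148),(180,162.5),195),('head',(322,165),(207,183),170),('bigGrip',(172,262),(418,283),200),('medL',(262.5,245.7),(306,214),155),('medR',(285.5,230),(306,214),155)]:
    print(n,*tri(S,a,D,b),plane(S,*a,z),plane(D,*b,z))
E
```

```text
grip [437.5 264.5 202.3] 0.9010057975474653 [439.6 263.2 200. ] [436.3 263.8 200. ]
panA [659.   80.8 197. ] 0.29089124520039533 [661.3  79.4 195. ] [658.5  79.5 195. ]
panB [ 675.2 -119.7  189.5] 0.5429091219575041 [ 669.  -114.8  195. ] [ 676.5 -115.   195. ]
head [642.4 -16.  176. ] 0.42763839480221627 [648.3 -19.8 170. ] [640.7 -21.  170. ]
bigGrip [409.8 563.3 259.7] 15.70385840218659 [461.2 555.8 200. ] [375.3 560.6 200. ]
medL [456.1 265.5 149.4] 81.53205750818118 [432.7 308.4 155. ] [458.7 223.3 155. ]
medR [457.2 221.5 151.8] 0.16535119130327333 [454.7 222.6 155. ] [458.7 223.3 155. ]
```

Only the medium blue caddy fits the given size: its grip top is at z≈200 and its plate is about 89 mm wide. It stands near (440,264) with yaw of about 0.27. The stud head is near (642,-18). I'll move towards the caddy.

```bash
python3 -m creep '0.022 0.030 0.012 0 0 0 100;0.022 0.033 0.008 0 0 0 100;0.022 0.034 0.005 0 0 0 100;0.020 0.036 0 0 0 0 100;0.020 0.036 0 0 0 0 100;0.015 0.038 0 0 0 -0.02 100;0.015 0.038 0 0 0 -0.02 100;0.010 0.040 0 0 0 -0.02 100'
python3 -m creep '0.005 0.041 0 0 0 -0.02 100;0.005 0.041 0 0 0 -0.02 100;0 0.041 0 0 0 -0.02 100;0 0.041 0 0 0 -0.02 100;0 0.041 0 0 0 -0.02 100;0 0.041 0 0 0 -0.02 100;0 0.041 0 0 0 0 100;0 0.041 0 0 0 0 100'
python3 -m creep '0.005 0.041 0.01 0 0 0 100;0.005 0.036 0.01 0 0 0 100;0 0.030 0.01 0 0 0 100;0 0.010 0 0 0 0 100;0 0 0 0 0 0 100;0 0 0 0 0 0 100'
python3 - <<'E'
from h import *
import cv2
ci=viewer.camera_info('wrist'); im=viewer.capture('wrist'); cv2.imwrite('pics/w1.png',im[:,:,::-1]); print(ci); o=readout.get_obs(); print(o['tool_pos'],o['tcp_rot'],o['joint_positions'],o['time'])
E
```

```text
time: 0.77
tool_pos: [376.8, -185.1, 317.0]
tcp_rot: [3.142, -0.0, 0.393]
contact_force: [1.9, 0.0, 0.2]
grip_width: 91.6
finger_force: 0.0
time: 1.43
tool_pos: [385.5, 143.1, 317.2]
tcp_rot: [3.141, 0.0, 0.274]
contact_force: [1.1, -0.5, 0.9]
grip_width: 91.9
finger_force: 0.0
time: 1.93
tool_pos: [395.6, 257.0, 346.2]
tcp_rot: [3.141, 0.002, 0.275]
contact_force: [0.5, -0.1, 0.0]
grip_width: 92.1
finger_force: 0.0
{'fx': 338.6157178659446, 'fy': 338.6157178659446, 'cx': 273.5030939972603, 'cy': 206.2289929972668, 'origin': array([461.73968285, 274.38838075, 439.05109852]), 'rotation': array([-0.25512969, -0.00211222, -1.29520074])}
[395.74766979 256.35697761 346.24223311] [3.14061588e+00 1.92771376e-03 2.73694853e-01] [ 4.12447418e-01  2.04176509e-01  1.56324444e+00 -7.14244244e-04
  1.37621603e+00  1.70968677e+00] 1.9833
```

View pics/w1.png

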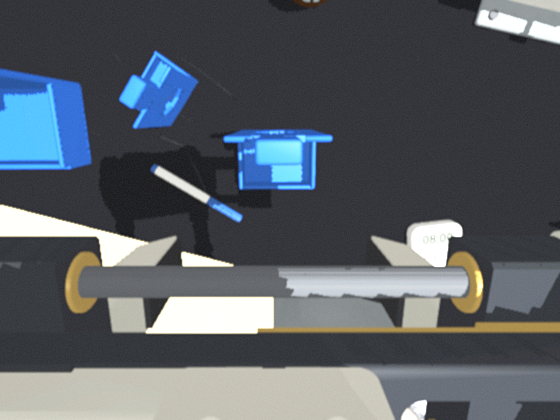

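The wrist view shows the target caddy at (278,158): grip top at about (279,152), plate edge from (224,138) to (332,137). It is almost aligned with the gripper. Next I'll measure it exactly.

```bash
python3 - <<'E'
from h import *
import cv2
np.set_printoptions(precision=1,suppress=True)
im=cv2.imread('pics/w1.png'); ci={'fx':338.6157,'fy':338.6157,'cx':273.503,'cy':206.229,'origin':np.array([461.73968285,274.38838075,439.05109852]),'rotation':[-0.25512969,-0.00211222,-1.29520074]}
hsv=cv2.cvtColor(im,cv2.COLOR_BGR2HSV)
c=im[125:195,215:340]; cv2.imwrite('pics/wc.png',cv2.resize(c,None,fx=6,fy=6,interpolation=cv2.INTER_NEAREST))
E
```

```text
(no output)
```

View pics/wc.png

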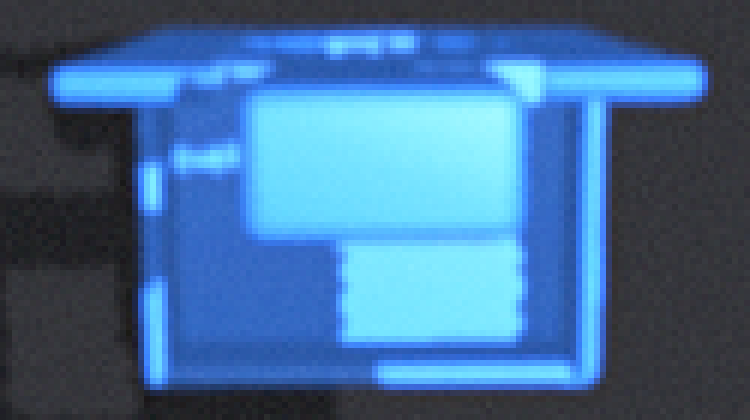

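```bash
python3 - <<'E'
from h import *
np.set_printoptions(precision=1,suppress=True)
ci={'fx':338.6157,'fy':338.6157,'cx':273.503,'cy':206.229,'origin':np.array([461.73968285,274.38838075,439.05109852]),'rotation':[-0.25512969,-0.00211222,-1.29520074]}
f=lambda x,y,z: plane(ci,x/6+215-.4,y/6+125-.4,z)
g=[f(*p,200) for p in[(245,88),(522,88),(248,238),(522,236)]]
L,R=f(50,84,155),f(706,81,155)
print(g,np.mean(g,0)); print(L,R,(L+R)/2,np.hypot(*(L-R)[:2]),np.arctan2(-(L-R)[0],(L-R)[1]), np.arctan2(-(g[0]-g[1])[0],(g[0]-g[1])[1]),np.arctan2(-(g[2]-g[3])[0],(g[2]-g[3])[1]))
y=np.arctan2(-(L-R)[0],(L-R)[1]);print((L+R)[:2]/2-6.75*np.array([np.cos(y),np.sin(y)]))
t=readout.get_obs()['tool_pos'];print(t)
E
```

```text
[array([444.7, 282.1, 200. ]), array([453.4, 251.2, 200. ]), array([428. , 277.2, 200. ]), array([437. , 246.2, 200. ])] [440.8 264.2 200. ]
[434.7 309.4 155. ] [459.6 222.8 155. ] [447.1 266.1 155. ] 90.07865582359611 0.2799656874004697 0.27546892299918574 0.2826227384778835
[440.7 264.3]
[395.7 256.4 346.2]
```

```bash
python3 -m creep '0.022 0.004 0 0 0 0.006 100;0.023 0.004 -0.010 0 0 0 100;0 0 -0.035 0 0 0 100;0 0 -0.035 0 0 0 100;0 0 -0.030 0 0 0 100;0 0 -0.011 0 0 0 100;0 0 0 0 0 0 100;0 0 0 0 0 0 100'
python3 - <<'E'
from h import *
o=readout.get_obs();print(o['tool_pos'],o['tcp_rot'],o['contact_force'])
E
```

```text
time: 2.65
tool_pos: [441.3, 263.9, 225.9]
tcp_rot: [3.141, 0.001, 0.278]
contact_force: [1.0, 0.4, 0.9]
grip_width: 91.5
finger_force: 0.0
[441.25001683 263.91098444 225.91476714] [3.14109016e+00 1.35706021e-03 2.77868455e-01] [1.04798897 0.41741037 0.94951853]
```

```bash
python3 -m creep '0 0 0 0 0 0 20;0 0 0 0 0 0 20;0 0 0 0 0 0 20;0 0 0 0 0 0 20;0 0 0 0 0 0 20;0 0 0 0 0 0 20;0 0 0 0 0 0 20;0 0 0 0 0 0 20'; python3 -m creep '0 0 0.008 0 0 0 20;0 0 0.02 0 0 0 20;0 0 0.03 0 0 0 20;0 0 0.025 0 0 0 20;0 0 0.012 0 0 0 20;0 0 0 0 0 0 20'
```

```text
time: 3.32
tool_pos: [441.0, 265.4, 226.1]
tcp_rot: [3.141, -0.0, 0.28]
contact_force: [0.2, 0.8, -0.8]
grip_width: 43.2
finger_force: 0.0
time: 3.82
tool_pos: [441.9, 265.8, 324.4]
tcp_rot: [-3.141, -0.006, 0.28]
contact_force: [0.8, 0.5, -2.8]
grip_width: 33.9
finger_force: 30.0
```

```bash
python3 -m creep '0 -0.015 0 0 0 -0.02 20;0 -0.030 0 0 0 -0.03 20;0 -0.038 0 0 0 -0.03 20;0 -0.040 0 0 0 -0.03 20;0.005 -0.040 0 0 0 -0.03 20;0.010 -0.038 0 0 0 -0.03 20;0.015 -0.035 0 0 0 -0.03 20;0.025 -0.025 0 0 0 -0.01 20'
python3 -m creep '0.025 -0.015 0 0 0 0 20;0.014 -0.008 0 0 0 0 20;0.006 0 0 0 0 0 20;0 0 0 0 0 0 20;0 0 0 0 0 0 20;0 0 0 0 0 0 20'
python3 - <<'E'
from h import *
import cv2
o=readout.get_obs(); print(o['tool_pos'],o['tcp_rot'],o['contact_force'])
ci=viewer.camera_info('wrist'); ims=[viewer.capture(n)[:,:,::-1] for n in('wrist','scene','side')]
for n,i in zip('abc',ims): cv2.imwrite(f'pics/p2{n}.png',i)
print(ci)
up=lambda i,x,y,w,h,k:cv2.resize(i[y:y+h,x:x+w],None,fx=k,fy=k,interpolation=cv2.INTER_CUBIC)
bot_=np.hstack([up(ims[1],260,120,100,72,4),up(ims[2],165,150,100,72,4)])
top=cv2.resize(ims[0][0:180,90:490],(800,360))
print(top.shape,bot_.shape)
cv2.imwrite('pics/p2.png',bot_ if 0 else np.vstack([top[:300],bot_])[:600])
E
```

```text
time: 4.48
tool_pos: [494.7, 1.7, 320.3]
tcp_rot: [3.141, 0.003, 0.067]
contact_force: [1.0, 0.3, -2.1]
grip_width: 33.8
finger_force: 30.0
time: 4.98
tool_pos: [540.1, -17.7, 320.7]
tcp_rot: [-3.141, 0.001, 0.071]
contact_force: [0.1, -0.4, -1.9]
grip_width: 33.8
finger_force: 30.0
[540.12776643 -17.74369641 320.65490643] [-3.14117072e+00  1.48668562e-03  7.09190549e-02] [ 0.08746102 -0.35981632 -1.90545449]
{'fx': 338.6157178659446, 'fy': 338.6157178659446, 'cx': 273.5030939972603, 'cy': 206.2289929972668, 'origin': array([608.55730347, -13.97258466, 413.50101397]), 'rotation': array([-2.54581437e-01, -8.17128890e-04, -1.49936708e+00])}
(360, 800, 3) (288, 800, 3)
```

View pics/p2.png

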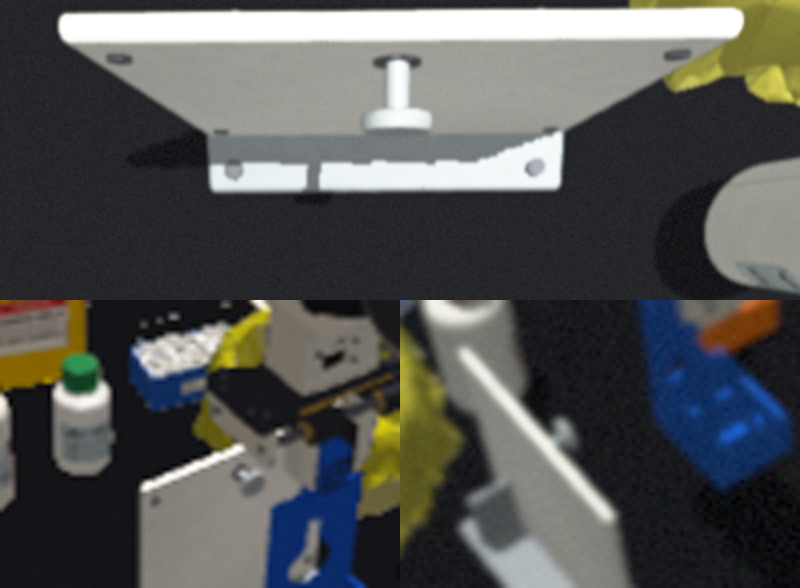

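The wrist view shows the stud well: shank axis at crop column 397 and head 362–431, with the panel's top front edge running (62,42)–(742,36). Next I'll work out the stud position and how high the caddy sits in the grip.

```bash
python3 - <<'E'
from h import *
import cv2
np.set_printoptions(precision=1,suppress=True)
W=viewer.camera_info('wrist');S=viewer.camera_info('scene');D=viewer.camera_info('side')
w=lambda x,y,z:plane(W,x/2+90-.25,y/2-.25,z)
a,b=w(62,42,195),w(742,36,195); print('pan',a,b,np.hypot(*(a-b)[:2]),'yaw',np.arctan2(-(a-b)[0],(a-b)[1]))
print('head',w(362,120,170),w(431,120,170),'front',w(397,130,170),'headtop',w(397,108,182),w(397,112,182),'root',w(397,62,174))
# caddy plate: intersect scene ray with plate front plane
t=readout.get_obs();yaw=t['tcp_rot'][2];x=np.array([np.cos(yaw),np.sin(yaw),0]);y=np.array([-x[1],x[0],0])
org=t['tool_pos']+6.75*x
def pl(ci,p,off):
    o,d=ray(ci,*p); s=(org+off*x-o)@x/(d@x); q=o+s*d-org; return np.array([q@y,q[2]])
up=lambda u,v:(u/4+260-.4,v/4+120-.4)
print('plate TL (45,155) rel tcp',pl(S,up(272,205),-2.5))
print('slot top(0,124)',pl(S,up(313,219),-2.5))
for h in(95,105,-0): pass
# side view, tray far bottom corner -> plane z unknown ; predict
for dz in (-226,-216,-206):
    P=[org+np.array([0,0,dz])+cx*x+cy*y+np.array([0,0,cz]) for cx,cy,cz in((-2.5,45,155),(-2.5,-45,155),(-67.5,35,0),(2.5,45,0),(-6.75,17,200),(0,0,124))]
    print(dz,proj(S,P).round(1).tolist(),proj(D,P).round(1).tolist())
for n,k,X,Y in(('b',5,290,150),('c',5,200,110)):
    im=cv2.imread(f'pics/p2{n}.png')[Y:Y+115,X:X+80];cv2.imwrite(f'pics/q{n}.png',cv2.resize(im,None,fx=5,fy=5,interpolation=cv2.INTER_CUBIC))
cv2.imwrite('pics/q.png',np.hstack([cv2.imread('pics/qb.png'),cv2.imread('pics/qc.png')]))
E
```

```text
pan [657.8  78.8 195. ] [ 673.6 -119.6  195. ] 199.00438610738252 yaw 0.07969999313770071
head [646.8  -9.9 170. ] [648.4 -32.9 170. ] front [644.5 -21.8 170. ] headtop [649.2 -20.9 182. ] [648.1 -21.  182. ] root [664.3 -20.  174. ]
plate TL (45,155) rel tcp [ 46.6 -79. ]
slot top(0,124) [   3.6 -113.1]
-226 [[328.2, 168.7], [351.3, 158.9], [339.2, 214.7], [324.4, 203.1], [337.5, 154.8], [338.6, 170.9]] [[242.5, 160.5], [224.4, 142.2], [260.8, 182.1], [244.7, 194.9], [236.6, 142.7], [233.5, 159.0]]
-216 [[328.4, 166.2], [351.6, 156.4], [339.5, 212.6], [324.6, 201.0], [337.8, 152.1], [338.8, 168.5]] [[242.2, 158.1], [224.1, 139.7], [260.7, 180.1], [244.5, 193.0], [236.3, 140.1], [233.2, 156.6]]
-206 [[328.6, 163.6], [351.9, 153.8], [339.7, 210.5], [324.7, 198.9], [338.0, 149.4], [339.1, 166.0]] [[241.9, 155.6], [223.7, 137.2], [260.6, 178.0], [244.2, 191.0], [236.0, 137.5], [232.9, 154.3]]
```

View pics/q.png

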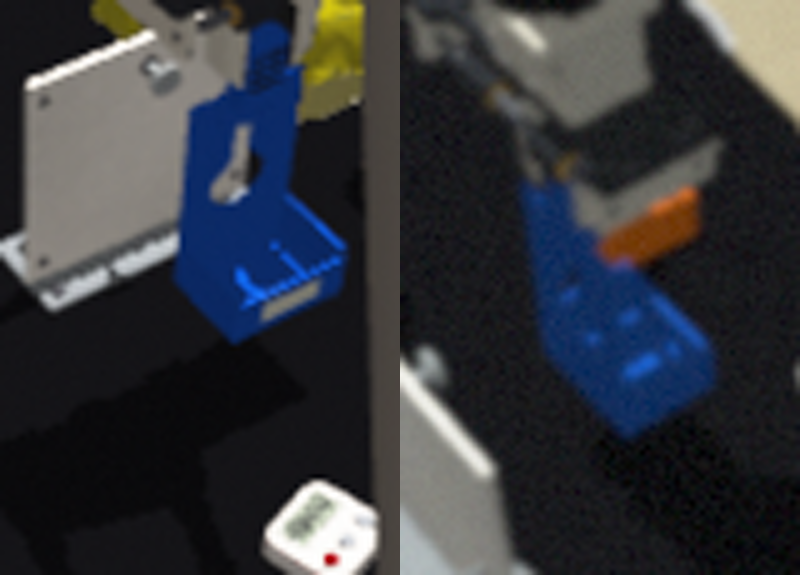

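Both views agree that the caddy hangs about 238 mm below the TCP, because the grip closed roughly 12 mm high. The stud point is at about (657.7,-20.6) with panel yaw 0.08. I'll align on the axis at hole height, then insert.

```bash
python3 -m creep '0 -0.008 0.008 0 0 0.009 20;0 -0.004 0.004 0 0 0 20;0 0 0 0 0 0 20;0 0 0 0 0 0 20'
python3 -m creep '0.010 0.001 0 0 0 0 20;0.020 0.0016 0 0 0 0 20;0.020 0.0016 0 0 0 0 20;0.015 0.0012 0 0 0 0 20;0.008 0.0006 0 0 0 0 20;0 0 0 0 0 0 20;0 0 0 0 0 0 20'
python3 - <<'E'
from h import *
import cv2
o=readout.get_obs(); print(o['tool_pos'],o['tcp_rot'],o['contact_force'])
ims=[viewer.capture(n)[:,:,::-1] for n in('wrist','scene','side')]
up=lambda i,x,y,w,h,k:cv2.resize(i[y:y+h,x:x+w],None,fx=k,fy=k,interpolation=cv2.INTER_CUBIC)
cv2.imwrite('pics/p3.png',np.vstack([up(ims[0],90,0,400,115,2),np.hstack([up(ims[1],290,130,80,70,5),up(ims[2],180,130,80,70,5)])]))
E
```

```text
time: 5.47
tool_pos: [541.2, -31.1, 333.7]
tcp_rot: [3.141, -0.001, 0.078]
contact_force: [-0.5, 0.6, -2.6]
grip_width: 33.9
finger_force: 30.0
time: 6.05
tool_pos: [613.9, -24.6, 332.4]
tcp_rot: [-3.141, 0.001, 0.079]
contact_force: [0.1, -0.1, -1.9]
grip_width: 33.9
finger_force: 30.0
[613.91895503 -24.62226703 332.35428822] [-3.14135538e+00  1.36953698e-03  7.88716937e-02] [ 0.11080944 -0.11110771 -1.85004995]
```

View pics/p3.png

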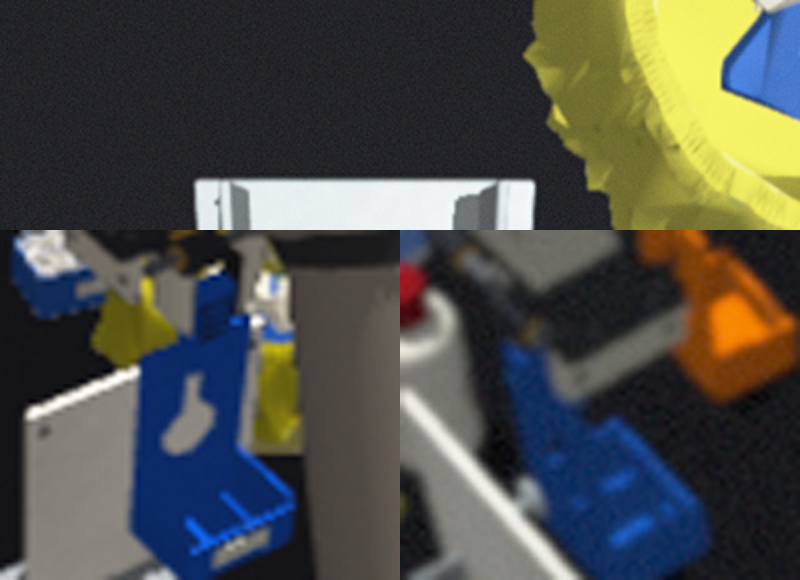

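Plate and hole line up, with the plate about 20 mm short of the head (hole in the scene crop at (188,415)). Inserting slowly and watching the force.

```bash
python3 -m creep '0.006 0.0005 0 0 0 0 20;0.006 0.0005 0 0 0 0 20;0.006 0.0005 0 0 0 0 20;0.004 0.0004 0 0 0 0 20;0 0 0 0 0 0 20'
python3 -m creep '0.005 0.0004 0 0 0 0 20;0.005 0.0004 0 0 0 0 20;0.003 0.0003 0 0 0 0 20;0.001 0 0 0 0 0 20;0 0 0 0 0 0 20;0 0 0 0 0 0 20'
python3 - <<'E'
from h import *
import cv2
o=readout.get_obs(); print(o['tool_pos'],o['tcp_rot'],o['contact_force'])
ims=[viewer.capture(n)[:,:,::-1] for n in('scene','side')]
up=lambda i,x,y,w,h,k:cv2.resize(i[y:y+h,x:x+w],None,fx=k,fy=k,interpolation=cv2.INTER_CUBIC)
cv2.imwrite('pics/p4.png',np.hstack([up(ims[0],290,110,80,100,5),up(ims[1],170,120,80,100,5)]))
E
```

```text
time: 6.62
tool_pos: [636.9, -22.7, 332.6]
tcp_rot: [-3.142, -0.0, 0.079]
contact_force: [0.1, -0.2, -2.0]
grip_width: 33.6
finger_force: 30.0
time: 7.12
tool_pos: [650.0, -21.7, 332.9]
tcp_rot: [3.142, 0.0, 0.079]
contact_force: [-0.3, 0.2, -1.4]
grip_width: 33.8
finger_force: 30.0
[650.04263643 -21.6510868  332.93342246] [3.14156022e+00 3.07248705e-04 7.88121356e-02] [-0.27574761  0.17001142 -1.42748538]
```

View pics/p4.png

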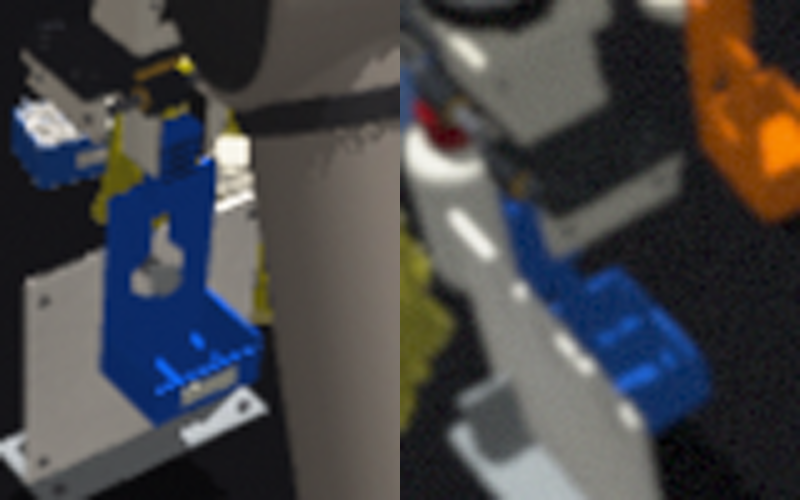

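The stud head is through the hole (scene crop (158,278)) and there is no contact force. Now I'll lower it.

```bash
python3 -m creep '0 0 -0.006 0 0 0 20;0 0 -0.010 0 0 0 20;0 0 -0.010 0 0 0 20;0 0 -0.008 0 0 0 20;0 0 -0.006 0 0 0 20;0 0 0 0 0 0 20;0 0 0 0 0 0 20'
python3 -m creep '0 0 -0.003 0 0 0 20;0 0 -0.002 0 0 0 20;0 0 0 0 0 0 20;0 0 0 0 0 0 20'
```

```text
time: 7.8
tool_pos: [650.0, -21.6, 292.5]
tcp_rot: [-3.141, 0.001, 0.079]
contact_force: [0.3, -0.3, -2.0]
grip_width: 34.1
finger_force: 30.0
time: 8.13
tool_pos: [650.2, -21.7, 288.3]
tcp_rot: [3.141, -0.001, 0.079]
contact_force: [-1.2, -0.3, -2.1]
grip_width: 33.7
finger_force: 30.0
```

Not yet resting, since the full weight still shows. I'll keep lowering in small steps.

```bash
python3 -m creep '0 0 -0.002 0 0 0 20;0 0 -0.001 0 0 0 20;0 0 0 0 0 0 20;0 0 0 0 0 0 20'
python3 -m creep '0 0 -0.001 0 0 0 20;0 0 0 0 0 0 20;0 0 0 0 0 0 20'
python3 -m creep '0 0 -0.001 0 0 0 20;0 0 0 0 0 0 20;0 0 0 0 0 0 20'
python3 - <<'E'
from h import *
import cv2
ims=[viewer.capture(n)[:,:,::-1] for n in('scene','side')]
up=lambda i,x,y,w,h,k:cv2.resize(i[y:y+h,x:x+w],None,fx=k,fy=k,interpolation=cv2.INTER_CUBIC)
cv2.imwrite('pics/p5.png',np.hstack([up(ims[0],290,110,80,100,5),up(ims[1],170,120,80,100,5)]))
E
```

```text
time: 8.47
tool_pos: [650.1, -21.6, 287.7]
tcp_rot: [3.141, -0.003, 0.079]
contact_force: [-3.1, -0.5, 9.9]
grip_width: 33.9
finger_force: 30.0
time: 8.72
tool_pos: [650.1, -21.7, 287.6]
tcp_rot: [3.14, -0.004, 0.079]
contact_force: [-4.3, 1.1, 13.5]
grip_width: 33.7
finger_force: 30.0
time: 8.97
tool_pos: [650.1, -21.6, 287.5]
tcp_rot: [3.14, -0.005, 0.079]
contact_force: [-6.0, 0.1, 17.2]
grip_width: 33.9
finger_force: 30.0
```

View pics/p5.png

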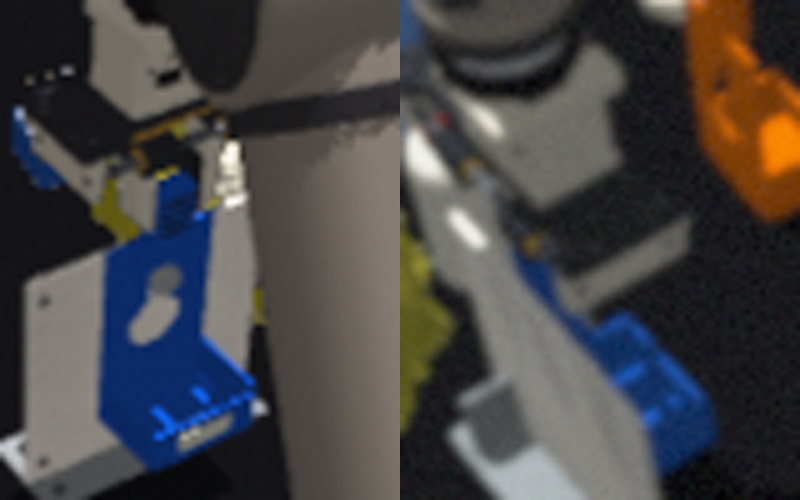

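The head at (163,278) now covers the slot's top and the hole at (152,322) lies clear below it. The contact force is up to 17 N, so the caddy is seated. I'll ease the load, then open.

```bash
python3 -m creep '0 0 0.003 0 0 0 20;0 0 0 0 0 0 20;0 0 0 0 0 0 40;0 0 0 0 0 0 60;0 0 0 0 0 0 80;0 0 0 0 0 0 80;0 0 0 0 0 0 80;0 0 0 0 0 0 80'
python3 -m creep '0 0 0 0 0 0 80;0 0 0.005 0 0 0 80;0 0 0.010 0 0 0 80;0 0 0.02 0 0 0 80;0 0 0.03 0 0 0 80;0 0 0.03 0 0 0 80;0 0 0.01 0 0 0 80;0 0 0 0 0 0 80'
python3 -m creep '-0.03 0.01 0 0 0 0 80;-0.035 0.01 0 0 0 0 80;-0.035 0.01 0 0 0 0 80;-0.035 0.01 0 0 0 0 80;-0.02 0 0 0 0 0 80;0 0 0 0 0 0 80;0 0 0 0 0 0 80;0 0 0 0 0 0 80'
python3 - <<'E'
from h import *
import cv2
ims=[viewer.capture(n)[:,:,::-1] for n in('scene','side','wrist')]
up=lambda i,x,y,w,h,k:cv2.resize(i[y:y+h,x:x+w],None,fx=k,fy=k,interpolation=cv2.INTER_CUBIC)
cv2.imwrite('pics/p6.png',np.vstack([np.hstack([up(ims[0],285,130,100,80,4),up(ims[1],170,130,100,80,4)]),cv2.resize(ims[2][:160],(800,229))]))
E
```

```text
time: 9.73
tool_pos: [650.1, -21.7, 285.7]
tcp_rot: [-3.142, 0.0, 0.079]
contact_force: [1.0, -0.3, -0.1]
grip_width: 65.4
finger_force: 0.0
time: 10.4
tool_pos: [650.6, -21.7, 396.1]
tcp_rot: [3.14, -0.008, 0.079]
contact_force: [-0.3, 0.2, 0.3]
grip_width: 73.4
finger_force: 0.0
time: 11.07
tool_pos: [495.6, 18.2, 390.8]
tcp_rot: [3.141, -0.0, 0.079]
contact_force: [0.6, 0.3, 0.1]
grip_width: 73.1
finger_force: 0.0
```

View pics/p6.png

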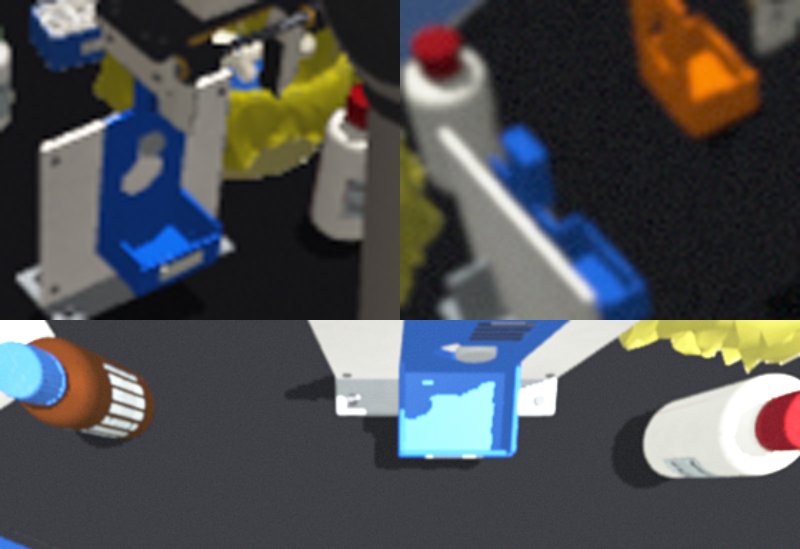

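The caddy hangs on the stud with its head locked over the slot (scene crop (150,145)). The gripper is clear of it and the orange caddy has not been moved.

```bash
python3 -c "
from plant import order
print(order.close_job())"
```

```text
the job is handed in; nothing more can be done
None
```

The blue caddy hangs on the stud, locked behind the head and released, the orange caddy was not touched, and the job was handed in at about 11 s of the 38 s allowed; no verdict came back.

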